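# Switch on the solar models for the class demonstration, in order

### The arm

A 6-joint arm with a two-finger parallel gripper is mounted at the origin on the work surface. World frame = base frame: x ahead of the robot, y to its left, z up, the work surface at z = 0. Lengths are in m, angles in degrees, forces in N, time in s.
With the tool pointing down it reaches from about 0.35 to 0.975 m from the base axis. Payload 17.4 kg.
Tool frame: the origin (TCP) lies between the finger pads; the fingertips stand 8 mm ahead of it and the grasp point (between the pads) lies 11 mm behind it; z points along the fingers, y is the direction in which the jaws open and shut (so a half turn about z gives the same grasp; the last joint's range is limited). The gripper opens to 85 mm and grips with 20 to 120 N. Pads are 22 mm wide; open, the fingers measure 114 mm over their backs; the gripper's body (76 mm by 85 mm) begins 54 mm behind the grasp point. The pads swing forward as they close: fully open they stand 13 mm farther back than shut.
Start: joints at [-67.254, 6.646, 82.598, -0, 90.757, -2.166], TCP at [0.284, -0.612, 0.239] pointing down, gripper open.
Joint ranges: [-162.19, 162.19], [-47.58, 125.68], [4.15, 143.07], [-65.23, 245.23], [0.69, 171.88], [-170.13, 170.13]. Speed limits (degrees/s): [108.29, 108.29, 127.2, 180, 180, 180].

### API

Orientations are given as [roll, pitch, yaw] about the fixed x, y, z axes, in that order (R = Rz(yaw) Ry(pitch) Rx(roll)).
In Python, from cell import arm, optics, spotter gives the robot as it stands.
- The arm moves only by the shell command python3 -m pendant 'ROWS' [FORCE]. ROWS is JSON, a list of rows, each a list of 3 entries, a list of its own where there are three numbers: the shift along the tool's x, y, z in m, then the turn about the tool's z in rad, then the opening, from 0 (shut) to 1 (fully open). In form: [[[x, y, z], yaw, claw], ...]. A call has exactly 10 rows; each row shifts and turns the commanded pose from where the row before left it, along the tool's axes as they then stand; what a row does not reach is not made up. A row lasts 1/10 s, in which the tool goes at most 50 mm and 8.59 degrees, less where a joint would pass 70% of its speed; a pose out of reach is approached as far as the arm can. A call with a gripper value outside its range is refused whole. The fingers move at their own pace and stop on an object; FORCE is the grip in N (left out, the last holds). Time passes only in rows, so rows that do not move let the fingers close, or fill a call up. It gives the time, the measured TCP pose, the force and the opening at its end, in the units of the state.
- arm.state(): the state, without advancing time (a new reading comes with each control period).
- optics.grab_frame(name): name is "scene" or "top"; returns a dict with "image" (400x640x3 uint8, red, green, blue), "z_map" (400x640 float32, m along the optical axis (not along the pixel's ray), 0 where there is no reading), "fx", "fy", "cx", "cy" (pixels), "R" (3x3) and "t" (3): a world point X has camera coordinates R X + t. Camera axes: x right, y down, z forward; pixel columns grow to the right and rows downward; lengths in m; the calibration is good to about 2 mm. A picture is of the moment at which its call begins.
- arm.finish_job(): hands the job in, once; it reports no verdict.
Trained networks look in a picture, given as the dict that the camera call returned (one of the last four; its "shot" number tells which), for a name from the list of things; names that differ only in an ending like _2 or _b are one class to them, and where a whole thing is asked for, a point or a joint stands for the part that bears it (a point fixed in the world has none). Each returns a list of dicts, best first, with "confidence" (0 to 1); they miss things now and then, are a little off and sometimes report something else, mostly with a low value. They report only what shows in the picture. A call takes as long as a camera call.
- spotter.outline_of(picture, label): "region" (400x640 bool, what is visible of it) and "position" ([row, column] in pixels, amid what is visible of it).
- spotter.place_of(picture, label): "position" ([row, column] in pixels: a listed point, or the origin of a listed thing).
The state is a dict: "time_s": time; "q": joint angles; "dq": joint speeds; "joint_torque": joint torques, N m; "tool_pos": TCP position; "tcp_rot": TCP orientation; "contact_force": force on the tool from outside, world axes, zero at the start; "ft_torque": the same for the moment, N m; "grip_width": opening from 0.0 (shut) to 1.0 (fully open).
Only numpy, scipy, OpenCV 4.12 (cv2) and the standard library are available. Lean on these libraries where they do the work, as an engineer would, in place of code of your own. Each camera call takes 0.05 s, during which the arm holds its last target.

### The job

Get the solar models going for the demonstration: with a fingertip, gently press down the orange cap on the green cricket, then the one on the green racing car, then the one on the blue crane, each well down so that it stays on. Leave the turtle switched off, and leave every model and the other loose things standing where they are, without picking up, shoving or tipping anything.

Things in the scene. Friction and masses are not known exactly. Their poses are not given: they have to be found in the camera images.
- cricket: lime-green solar cricket: slim body 100 x 38 mm with a black panel on its back, six bent steel legs (about 95 x 78 mm over the feet), round head at its -x end; 0.16 kg, loose; origin on the table under its middle, x to its tail, z up
- cricket_cap (a point): centre of the top face of the cricket's round orange switch cap (22 mm across, stands 18 mm above a black collar 30 mm across when up, sinks straight down 9 mm, then gives springily); z of the point is up; 68 mm above the table when up, 30 mm towards the tail from the cricket's origin
- cricket_switch (a joint): travel of the cricket's switch cap in m: 0 to 0.0015 at the start (up), 0.009 fully down. No spring: it slides against a steady drag of about 2.5 N and stays where it is left; the cap itself is springy: once the switch is fully down (or on pushing with over 3.6 N) the cap gives up to 7 mm more, at 1.2 N for each mm, and comes back on release; it counts as on from 0.006
- car: lime-green solar racing car with four black wheels, a small black panel and a rear wing, 120 x 66 mm; the wheels do not turn; 0.20 kg, loose; origin on the table under its middle, x to its rear, z up
- car_cap (a point): centre of the top face of the car's round orange switch cap (22 mm across, stands 18 mm above a black collar 30 mm across when up, sinks straight down 9 mm, then gives springily); z of the point is up; 64 mm above the table when up, 26 mm towards the rear from the car's origin, just ahead of the wing (wing top 44 mm high)
- car_switch (a joint): travel of the car's switch cap in m: 0 to 0.0015 at the start (up), 0.009 fully down. No spring: it slides against a steady drag of about 2.5 N and stays where it is left; the cap itself is springy: once the switch is fully down (or on pushing with over 3.6 N) the cap gives up to 7 mm more, at 1.2 N for each mm, and comes back on release; it counts as on from 0.006
- crane: blue model crane: blue column 34 mm across on a cream foot tray 100 x 70 mm, blue boom to its -x side (72 mm high, reaches 64 mm), grey motor on the other side; 0.28 kg, loose; origin on the table under the tray's middle, z up
- crane_cap (a point): centre of the top face of the crane's round orange switch cap (22 mm across, stands 18 mm above a black collar 30 mm across when up, sinks straight down 9 mm, then gives springily); z of the point is up; 110 mm above the table when up, on top of the column, 12 mm along +x from the crane's origin
- crane_switch (a joint): travel of the crane's switch cap in m: 0 to 0.0015 at the start (up), 0.009 fully down. No spring: it slides against a steady drag of about 2.5 N and stays where it is left; the cap itself is springy: once the switch is fully down (or on pushing with over 3.6 N) the cap gives up to 7 mm more, at 1.2 N for each mm, and comes back on release; it counts as on from 0.006
- turtle: turtle with a round brown wooden shell (84 mm across) and yellow head and feet, the fourth model, which is to stay switched off; 0.22 kg, loose; origin on the table under its middle, z up; its own orange cap sits on the shell's top, 68 mm above the table
- turtle_switch (a joint): travel of the turtle's switch cap in m: 0 to 0.0015 at the start (up), 0.009 fully down; must stay up
- screwdriver: loose screwdriver, 160 mm long, lying on the table, not needed
- cell: loose battery in a small black holder, 58 x 19 x 14 mm, not needed
- wheel: loose blue spare wheel, 44 mm across, 19 mm high with its hub, lying flat, not needed
- spare_panel: loose spare solar panel in a cream frame, 75 x 55 x 9 mm, lying flat, not needed

How it is judged (in metres and radians):
On the way, in this order (a step that is already met when the one before it is completed fails the run):
1. the cricket's cap is pressed down (6 mm or more of its 9 mm) (value of joint cricket_switch above 0.006 m), for 0.1 s.
2. the car's cap is pressed down (6 mm or more of its 9 mm) (value of joint car_switch above 0.006 m), for 0.1 s.
3. the crane's cap is pressed down (6 mm or more of its 9 mm) (value of joint crane_switch above 0.006 m), for 0.1 s.
At the end, for the whole second after the job is handed in: The cricket's, car's and crane's caps are each down 6 mm or more, the turtle's less than 3 mm; all four models stand at rest, upright within 0.1 rad and within 25 mm of where they began; the other loose things lie within 30 mm of where they began (value of joint each of cricket_switch, car_switch, crane_switch above 0.006 m and value of joint turtle_switch below 0.003 m and distance of each of cricket, car, crane, turtle from where it was at the start of the episode below 0.025 m and angle between each of cricket, car, crane, turtle's own z axis and vertical below 0.1 rad and linear speed of each of cricket, car, crane, turtle below 0.02 m/s and distance of each of screwdriver, cell, wheel, spare_panel from where it was at the start of the episode below 0.03 m); the robot touches nothing.
It fails at once if a model is switched on out of order (a later cap pushed in 3 mm or more before the earlier one is on), or the turtle's cap is pushed in 3 mm or more ((value of joint car_switch above 0.003 m and value of joint cricket_switch below 0.006 m) or (value of joint crane_switch above 0.003 m and value of joint car_switch below 0.006 m) or value of joint turtle_switch above 0.003 m).
It fails at once if a model is pressed or knocked hard (more than 20 N) (contact force between any of the fingers, the arm and cricket above 20 N or contact force between any of the fingers, the arm and car above 20 N or contact force between any of the fingers, the arm and crane above 20 N or contact force between any of the fingers, the arm and turtle above 20 N).
It fails at once if a model is lifted by more than 12 mm, or tipped by more than 0.25 rad (height (world z) of any of cricket, car, crane, turtle above 0.012 m or angle between any of cricket, car, crane, turtle's own z axis and vertical above 0.25 rad).
It fails at once if a model is shifted by more than 25 mm (distance of any of cricket, car, crane, turtle from where it was at the start of the episode above 0.025 m).
It fails at once if one of the other loose things is shifted by more than 30 mm (distance of any of screwdriver, cell, wheel, spare_panel from where it was at the start of the episode above 0.03 m).
It also fails if it takes over 54 s, if anything falls off the work surface, if the arm or the gripper's body presses on something with over 40 N, if the wrist force passes 120 N, or if a joint passes its speed limit or range.

## Working session

There is one attempt and no reset: what is moved stays moved. The work goes in short steps, Python scripts to look and compute and a shell command to move; the robot and the scene stay as the last step left them, time stands still between calls to the robot, and variables do not carry over. Pictures are saved under pics/ and viewed, and the job is handed in when it is done.

```bash
mkdir -p pics; ls; cat > h.py <<'E'
import numpy as np, cv2
from cell import arm, optics, spotter
def save(p,n): cv2.imwrite('pics/'+n,cv2.cvtColor(p['image'],cv2.COLOR_RGB2BGR))
def w(p,r,c,z=None):
    R=np.array(p['R']);t=np.array(p['t'])
    if z is None: z=p['z_map'][int(round(r)),int(round(c))]
    pc=np.array([(c-p['cx'])/p['fx']*z,(r-p['cy'])/p['fy']*z,z])
    return R.T@(pc-t)
def onplane(p,r,c,h):
    R=np.array(p['R']);t=np.array(p['t'])
    d=R.T@np.array([(c-p['cx'])/p['fx'],(r-p['cy'])/p['fy'],1.]);o=-R.T@t
    return o+d*(h-o[2])/d[2]
E
python3 - <<'E'
from h import *
H={'cricket_cap':.068,'car_cap':.064,'crane_cap':.110,'turtle':0.0,'cricket':0,'car':0,'crane':0,'screwdriver':0,'cell':0,'wheel':0,'spare_panel':0}
np.set_printoptions(precision=4,suppress=True)
for n in ['top','scene']:
    p=optics.grab_frame(n); save(p,n+'1.png'); print(n,-np.array(p['R']).T@np.array(p['t']))
    for k in H:
        try:
            for d in spotter.place_of(p,k)[:2]: print(k,d['confidence'],d['position'],onplane(p,*d['position'],H[k]),w(p,*d['position']))
        except Exception as e: print(k,e)
print(arm.state())
E
```

```text
pics
top [0.4797 0.0206 1.0955]
cricket_cap 0.45 [246.8, 179.9] [0.5052 0.2674 0.068 ] [0.5052 0.267  0.0698]
car_cap 0.39 [188.0, 309.4] [0.6266 0.0051 0.064 ] [0.6261 0.0051 0.0671]
crane_cap 0.45 [270.0, 442.3] [ 0.4585 -0.2541  0.11  ] [ 0.4585 -0.2546  0.1082]
turtle 0.67 [257.7, 322.0] [ 0.4831 -0.0232  0.    ] [ 0.4829 -0.0207  0.0623]
turtle 0.36 [244.8, 176.9] [0.5112 0.2903 0.    ] [0.5092 0.2727 0.0714]
cricket 0.62 [243.8, 175.1] [0.5134 0.2943 0.    ] [0.512  0.2828 0.0458]
car 0.93 [181.9, 302.5] [0.6493 0.0193 0.    ] [0.6434 0.0194 0.0377]
car 0.2 [242.3, 176.3] [0.5166 0.2918 0.    ] [0.5151 0.2802 0.0467]
crane 0.75 [262.1, 430.6] [ 0.4732 -0.2597  0.    ] [ 0.4738 -0.2371  0.0886]
screwdriver 0.77 [157.9, 395.4] [ 0.7039 -0.188   0.    ] [ 0.704  -0.188  -0.0002]
cell 0.51 [210.0, 235.3] [0.5868 0.1661 0.    ] [0.5853 0.164  0.0155]
wheel 0.8 [217.3, 380.5] [ 0.571  -0.1521  0.    ] [ 0.5692 -0.1487  0.0215]
spare_panel 0.58 [167.6, 201.4] [0.6807 0.2423 0.    ] [0.6789 0.2404 0.0095]
spare_panel 0.53 [267.3, 442.8] [ 0.462  -0.2861  0.    ] [ 0.4638 -0.2545  0.112
[... 1038 characters left out ...]
 252.9] [ 0.5715 -0.1479  0.    ] [ 0.5811 -0.1432  0.0146]
spare_panel 0.84 [279.5, 414.1] [0.6802 0.2412 0.    ] [0.6852 0.2396 0.0097]
spare_panel 0.2 [190.0, 313.2] [ 0.4783 -0.0178  0.    ] [ 0.5064 -0.012   0.0363]
{'time_s': 1.2, 'q': array([-67.2554,   6.6446,  82.5981,  -0.0011,  90.7577,  -2.1653]), 'dq': array([-0.0443, -0.118 ,  0.031 ,  0.0722, -0.0684, -0.1645]), 'joint_torque': array([  0.0022, -73.1729, -63.2647,   0.0001,   0.0005,  -0.    ]), 'tool_pos': array([ 0.2843, -0.6122,  0.2393]), 'tcp_rot': array([-179.9996,    0.0011,   24.9099]), 'contact_force': array([ 0.1161, -0.6478, -0.2347]), 'ft_torque': array([-0.0677, -0.0034, -0.0253]), 'grip_width': 1.001341413982688}
```

```bash
python3 - <<'E'
from h import *
np.set_printoptions(precision=4,suppress=True)
for n in ['top','scene']:
    p=optics.grab_frame(n)
    hsv=cv2.cvtColor(p['image'],cv2.COLOR_RGB2HSV)
    m=((hsv[...,0]>5)&(hsv[...,0]<20)&(hsv[...,1]>170)&(hsv[...,2]>120)).astype(np.uint8)
    N,l,s,c=cv2.connectedComponentsWithStats(m)
    for i in range(1,N):
        if s[i,4]<15: continue
        yy,xx=np.where(l==i)
        P=np.array([w(p,y,x) for y,x in zip(yy,xx)])
        zt=np.percentile(P[:,2],90); T=P[P[:,2]>zt-.006]
        print(n,'px(r,c)',c[i][::-1],s[i],'ztop',zt,'mean',T.mean(0),'mid',(T.min(0)+T.max(0))/2,'ext',np.ptp(T,axis=0),len(T))
    cv2.imwrite('pics/%s_big.png'%n,cv2.resize(cv2.cvtColor(p['image'],cv2.COLOR_RGB2BGR)[100:340,120:500] if n=='top' else cv2.cvtColor(p['image'],cv2.COLOR_RGB2BGR)[100:340,150:530],None,fx=2.1,fy=2.1))
E
```

```text
scene px(r,c) [143.8788 218.3333] [215 141   8   6  33] ztop 0.11067084908157071 mean [ 0.4658 -0.2482  0.1089] mid [ 0.4643 -0.2473  0.1086] ext [0.0173 0.0171 0.005 ] 33
scene px(r,c) [174.3846 314.7692] [311 172   9   6  39] ztop 0.06761337490314441 mean [ 0.498  -0.009   0.0853] mid [0.7833 0.0428 0.4283] ext [0.6198 0.1299 0.7321] 37
scene px(r,c) [200.9773 433.0227] [429 198   9   7  44] ztop 0.06896791515097772 mean [0.5129 0.2648 0.0671] mid [0.5125 0.2649 0.0668] ext [0.0155 0.0174 0.0063] 43
scene px(r,c) [224.5357 309.8929] [306 221   9   8  56] ztop 0.06456413671488762 mean [0.6303 0.0049 0.0757] mid [0.8526 0.0508 0.4268] ext [0.4812 0.114  0.7351] 56
```

View pics/top1.png

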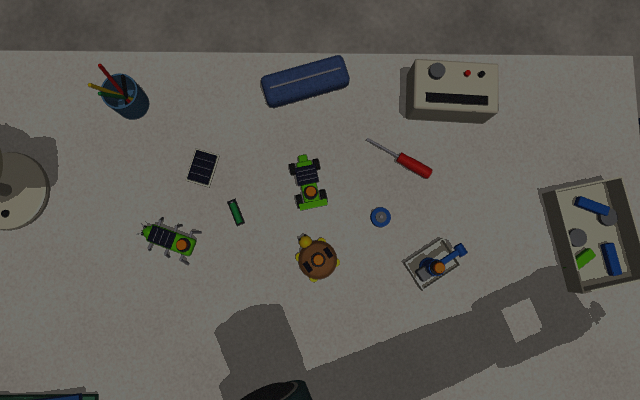

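View pics/scene1.png

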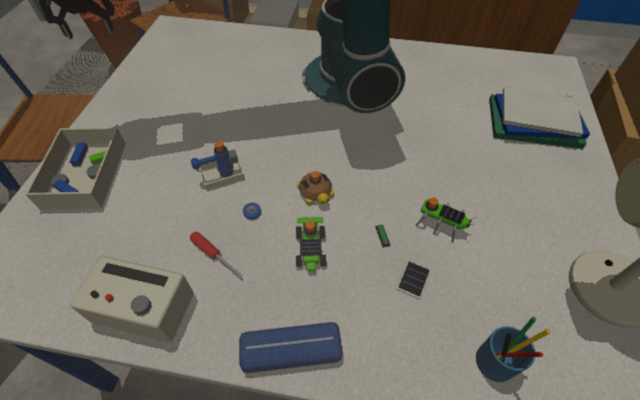

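```bash
cat > m.py <<'E'
from h import *
np.set_printoptions(precision=4,suppress=True)
C={'cricket':([245,182],.068),'car':([191,311],.064),'crane':([267,440],.110),'turtle':([260,318],.068)}
def caps(names=C):
    p=optics.grab_frame('top')
    hsv=cv2.cvtColor(p['image'],cv2.COLOR_RGB2HSV)
    m=((hsv[...,0]>5)&(hsv[...,0]<22)&(hsv[...,1]>190)&(hsv[...,2]>110)).astype(np.uint8)
    N,l,s,c=cv2.connectedComponentsWithStats(m)
    for k in names:
        (r0,c0),h=C[k]
        for i in range(1,N):
            r,cc=c[i][1],c[i][0]
            if s[i,4]<20 or np.hypot(r-r0,cc-c0)>9: continue
            yy,xx=np.where(l==i)
            P=np.array([w(p,y,x) for y,x in zip(yy,xx)])
            T=P[abs(P[:,2]-np.median(P[:,2]))<.008]
            print(k,'px',np.array([r,cc]),'bbox',s[i],'plane',onplane(p,r,cc,h),'depth med',np.median(T,0))
    return p
E
python3 - <<'E'
from m import *
p=caps()
for k,((r,c),h) in C.items(): print(k,p['image'][r,c],cv2.cvtColor(p['image'][r:r+1,c:c+1],cv2.COLOR_RGB2HSV))
cv2.imwrite('pics/topz.png',cv2.resize(cv2.cvtColor(p['image'],cv2.COLOR_RGB2BGR)[140:300,130:480],None,fx=2.28,fy=2.28,interpolation=cv2.INTER_CUBIC))
E
```

```text
cricket px [244.5    180.8472] bbox [177 240   9  10  72] plane [0.5099 0.2657 0.068 ] depth med [0.5108 0.2657 0.0677]
car px [191.0143 310.4857] bbox [306 187  10   9  70] plane [0.6203 0.0028 0.064 ] depth med [0.6204 0.0028 0.0634]
crane px [267.4533 439.48  ] bbox [435 263  10  10  75] plane [ 0.4635 -0.2488  0.11  ] depth med [ 0.4643 -0.2487  0.1099]
turtle px [259.5946 318.027 ] bbox [314 255   9  10  74] plane [ 0.4791 -0.0124  0.068 ] depth med [ 0.4783 -0.0123  0.0668]
cricket [115  64  11] [[[ 15 231 115]]]
car [115  65   9] [[[ 16 235 115]]]
crane [116  71  16] [[[ 17 220 116]]]
turtle [116  73  23] [[[ 16 204 116]]]
```

View pics/topz.png

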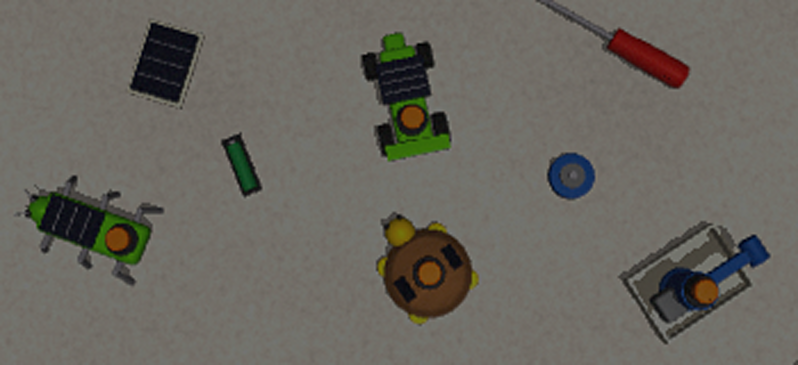

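```bash
python3 -m pendant '[[[0,0,0],0.145,0],[[0,0,0],0.145,0],[[0,0,0],0.145,0],[[0.010,-0.038,0],0,0],[[0.010,-0.038,0],0,0],[[0.010,-0.038,0],0,0],[[0.010,-0.038,0],0,0],[[0.010,-0.038,0],0,0],[[0.010,-0.038,0],0,0],[[0.010,-0.038,0],0,0]]' 20
```

```text
time_s: 2.35
tool_pos: [0.3544, -0.3447, 0.2394]
tcp_rot: [180.0, -0.0, -0.0]
contact_force: [-0.6, -0.6, 0.1]
grip_width: -0.006
```

```bash
python3 -m pendant '[[[0.010,-0.040,0],0,0],[[0.010,-0.040,0],0,0],[[0.010,-0.040,0],0,0],[[0.010,-0.040,0],0,0],[[0.010,-0.040,0],0,0],[[0.010,-0.040,0],0,0],[[0.010,-0.040,0],0,0],[[0.010,-0.040,0],0,0],[[0.010,-0.040,0],0,0],[[0.010,-0.040,0],0,0]]'
```

```text
time_s: 3.35
tool_pos: [0.4545, 0.0556, 0.2396]
tcp_rot: [-180.0, -0.0, -0.0]
contact_force: [-0.4, -1.2, 0.0]
grip_width: -0.001
```

```bash
python3 -m pendant '[[[0.010,-0.035,0],0,0],[[0.010,-0.035,0],0,0],[[0.010,-0.035,0],0,0],[[0.010,-0.035,0],0,0],[[0.010,-0.035,0],0,0],[[0.0055,-0.035,0],0,0],[[0,0,0.03],0,0],[[0,0,0.04],0,0],[[0,0,0.03],0,0],[[0,0,0.02],0,0]]'; python3 - <<'E'
from m import *
p=optics.grab_frame('scene'); save(p,'s2.png')
cv2.imwrite('pics/s2z.png',cv2.resize(cv2.cvtColor(p['image'],cv2.COLOR_RGB2BGR)[90:290,330:530],None,fx=3,fy=3,interpolation=cv2.INTER_CUBIC))
s=arm.state();print(s['tool_pos'],s['contact_force'])
E
```

```text
time_s: 4.35
tool_pos: [0.5092, 0.2635, 0.1168]
tcp_rot: [179.9, 0.1, -0.0]
contact_force: [-0.1, 0.2, 0.2]
grip_width: -0.001
[0.5084 0.2631 0.1141] [-1.4827 -0.9575 -4.2418]
```

View pics/s2z.png

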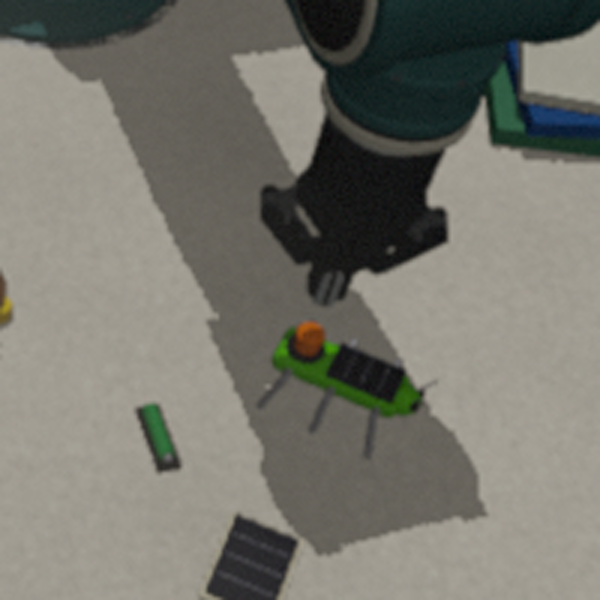

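```bash
python3 -m pendant '[[[0,0,0.01],0,0],[[0,0,0.01],0,0],[[0,0,0],0,0],[[0,0,0],0,0],[[0,0,0],0,0],[[0,0,0],0,0],[[0,0,0],0,0],[[0,0,0],0,0],[[0,0,0],0,0],[[0,0,0],0,0]]'; python3 - <<'E'
from m import *
p=optics.grab_frame('scene'); save(p,'s3.png')
s=arm.state();print(s['tool_pos'],s['contact_force'])
t=s['tool_pos']
for X in (t+[0,0,-.008],[.510,.2655,.068]):
    c=np.array(p['R'])@np.array(X)+np.array(p['t']); print(c[1]/c[2]*p['fy']+p['cy'],c[0]/c[2]*p['fx']+p['cx'])
cv2.imwrite('pics/s3z.png',cv2.resize(cv2.cvtColor(p['image'],cv2.COLOR_RGB2BGR)[160:240,390:470],None,fx=7,fy=7,interpolation=cv2.INTER_CUBIC))
E
```

```text
time_s: 5.4
tool_pos: [0.51, 0.2638, 0.0993]
tcp_rot: [-180.0, -0.0, -0.0]
contact_force: [0.7, 0.2, -0.6]
grip_width: 0.0
[0.51   0.2638 0.0993] [ 0.4818 -0.5222  0.3621]
193.3322317320404 435.1270946323801
199.77731347593866 433.525575679392
```

View pics/s3z.png

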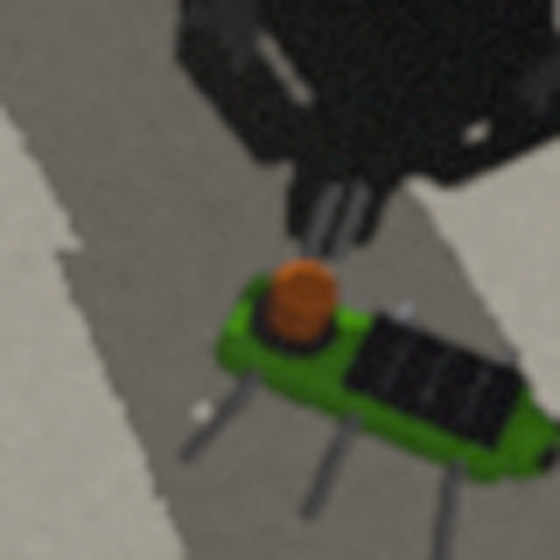

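```bash
python3 -m pendant '[[[0,0,0.006],0,0],[[0,0,0.006],0,0],[[0,0,0.004],0,0],[[0,0,0.002],0,0],[[0,0,0.002],0,0],[[0,0,0.001],0,0],[[0,0,0],0,0],[[0,0,0],0,0],[[0,0,0],0,0],[[0,0,0],0,0]]'; python3 -m pendant '[[[0,0,0.001],0,0],[[0,0,0.001],0,0],[[0,0,0.001],0,0],[[0,0,0.001],0,0],[[0,0,0.001],0,0],[[0,0,0.001],0,0],[[0,0,0.001],0,0],[[0,0,0],0,0],[[0,0,0],0,0],[[0,0,0],0,0]]'
```

```text
time_s: 6.45
tool_pos: [0.51, 0.2638, 0.0784]
tcp_rot: [-180.0, -0.0, -0.0]
contact_force: [-0.1, 0.7, -0.5]
grip_width: 0.002
time_s: 7.45
tool_pos: [0.51, 0.2638, 0.0712]
tcp_rot: [180.0, 0.0, -0.0]
contact_force: [-0.5, 0.3, 0.8]
grip_width: 0.0
```

```bash
python3 -m pendant '[[[0,0,0.001],0,0],[[0,0,0.001],0,0],[[0,0,0.001],0,0],[[0,0,0.001],0,0],[[0,0,0.001],0,0],[[0,0,0],0,0],[[0,0,0],0,0],[[0,0,0],0,0],[[0,0,0],0,0],[[0,0,0],0,0]]';  python3 - <<'E'
from m import *
p=optics.grab_frame('scene')
for i in range(4):
    optics.grab_frame('top'); s=arm.state();print(s['tool_pos'],s['contact_force'])
cv2.imwrite('pics/s4z.png',cv2.resize(cv2.cvtColor(p['image'],cv2.COLOR_RGB2BGR)[160:240,390:470],None,fx=7,fy=7,interpolation=cv2.INTER_CUBIC))
E
```

```text
time_s: 8.45
tool_pos: [0.51, 0.2637, 0.0664]
tcp_rot: [-180.0, -0.0, -0.0]
contact_force: [0.0, -1.1, 3.8]
grip_width: 0.004
[0.51   0.2637 0.0663] [-1.0605 -2.0273  4.6445]
[0.51   0.2637 0.0663] [-0.3563 -1.2897  4.0421]
[0.51   0.2637 0.0663] [-0.4514 -0.6733  4.0235]
[0.51   0.2637 0.0663] [-0.9816 -0.3634  4.5577]
```

View pics/s4z.png

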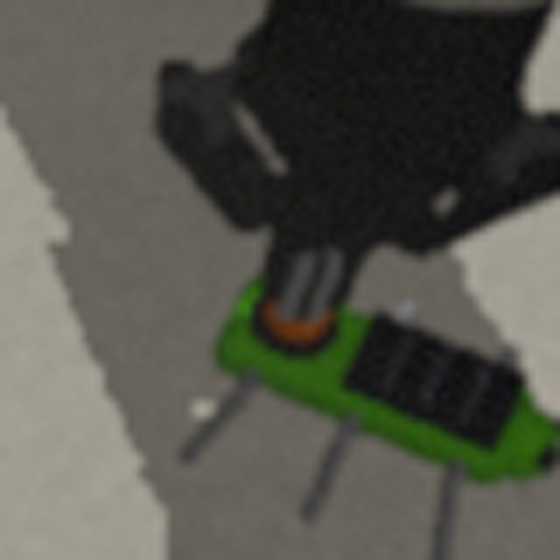

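```bash
python3 -m pendant '[[[0,0,0.001],0,0],[[0,0,0.001],0,0],[[0,0,0],0,0],[[0,0,0],0,0],[[0,0,0],0,0],[[0,0,0],0,0],[[0,0,0],0,0],[[0,0,0],0,0],[[0,0,0],0,0],[[0,0,0],0,0]]'; python3 -m pendant '[[[0,0,-0.002],0,0],[[0,0,-0.005],0,0],[[0,0,-0.01],0,0],[[0,0,-0.02],0,0],[[0,0,-0.03],0,0],[[0,0,-0.03],0,0],[[0,0.02,0],0,0],[[0,0.04,0],0,0],[[0,0.04,0],0,0],[[0,0.04,0],0,0]]';  python3 - <<'E'
from m import *
p=caps()
cv2.imwrite('pics/t5z.png',cv2.resize(cv2.cvtColor(p['image'],cv2.COLOR_RGB2BGR)[140:300,130:480],None,fx=2.28,fy=2.28,interpolation=cv2.INTER_CUBIC))
p=optics.grab_frame('scene')
cv2.imwrite('pics/s5z.png',cv2.resize(cv2.cvtColor(p['image'],cv2.COLOR_RGB2BGR)[160:240,390:470],None,fx=7,fy=7,interpolation=cv2.INTER_CUBIC))
E
```

```text
time_s: 9.7
tool_pos: [0.51, 0.2638, 0.0644]
tcp_rot: [-180.0, -0.0, -0.0]
contact_force: [-1.9, -1.6, 6.0]
grip_width: -0.004
time_s: 10.7
tool_pos: [0.5097, 0.1225, 0.1619]
tcp_rot: [-180.0, -0.0, 0.0]
contact_force: [0.5, -0.4, -1.0]
grip_width: 0.003
car px [190.9577 310.4507] bbox [306 187  10   9  71] plane [0.6204 0.0029 0.064 ] depth med [0.6204 0.0038 0.0638]
crane px [267.425 439.275] bbox [435 263  10  10  80] plane [ 0.4635 -0.2483  0.11  ] depth med [ 0.4643 -0.2481  0.1095]
turtle px [259.5 318. ] bbox [314 255   9  10  76] plane [ 0.4793 -0.0123  0.068 ] depth med [ 0.4803 -0.0123  0.0663]
```

View pics/s5z.png

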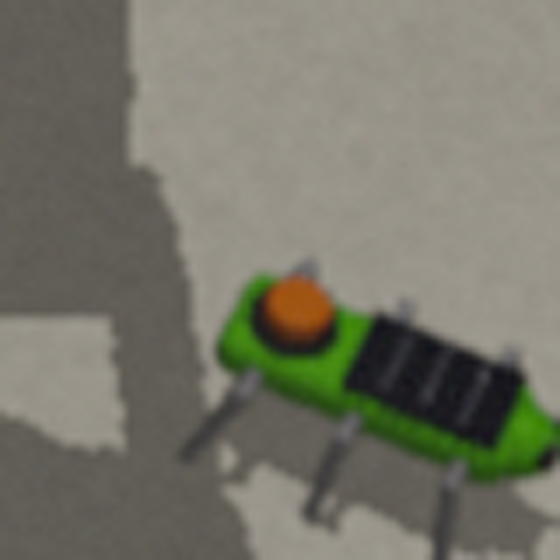

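View pics/t5z.png

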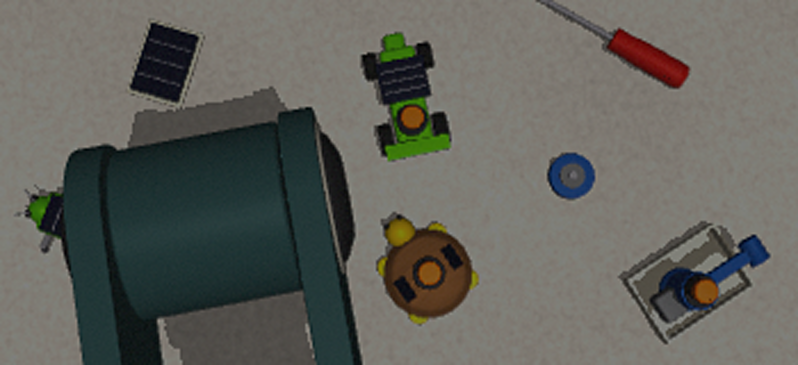

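```bash
python3 - <<'E'
from m import *
p=optics.grab_frame('scene')
hsv=cv2.cvtColor(p['image'],cv2.COLOR_RGB2HSV)[190:215,422:444]
m=(hsv[...,0]>5)&(hsv[...,0]<22)&(hsv[...,1]>170)
P=np.array([w(p,y+190,x+422) for y,x in zip(*np.where(m))]);print(len(P),np.percentile(P[:,2],[10,50,75,90]))
E
python3 -m pendant '[[[0.02,0.02,0],0,0],[[0.03,0.03,0],0,0],[[0.03,0.03,0],0,0],[[0.02,0.02,0],0,0],[[0.01,0.02,0],0,0],[[0,0,0.02],0,0],[[0,0,0.03],0,0],[[0,0,0.02],0,0],[[0,0,0],0,0],[[0,0,0],0,0]]'
```

```text
62 [0.0522 0.0578 0.0588 0.0597]
time_s: 11.85
tool_pos: [0.6203, 0.0045, 0.0921]
tcp_rot: [-180.0, -0.0, 0.0]
contact_force: [0.1, 0.2, 0.6]
grip_width: 0.002
```

```bash
python3 -m pendant '[[[0,0.001,0.005],0,0],[[0,0,0.005],0,0],[[0,0,0.004],0,0],[[0,0,0.002],0,0],[[0,0,0.002],0,0],[[0,0,0.001],0,0],[[0,0,0.001],0,0],[[0,0,0.001],0,0],[[0,0,0.001],0,0],[[0,0,0.001],0,0]]'; python3 -m pendant '[[[0,0,0.001],0,0],[[0,0,0.001],0,0],[[0,0,0.001],0,0],[[0,0,0.001],0,0],[[0,0,0],0,0],[[0,0,0],0,0],[[0,0,0],0,0],[[0,0,0],0,0],[[0,0,0],0,0],[[0,0,0],0,0]]'
```

```text
time_s: 12.85
tool_pos: [0.62, 0.0027, 0.0684]
tcp_rot: [180.0, -0.0, -0.0]
contact_force: [-1.1, 0.4, 2.5]
grip_width: 0.002
time_s: 13.85
tool_pos: [0.6199, 0.0027, 0.0643]
tcp_rot: [-180.0, 0.0, -0.0]
contact_force: [0.2, 0.6, 0.6]
grip_width: 0.001
```

```bash
python3 -m pendant '[[[0,0,0.001],0,0],[[0,0,0.001],0,0],[[0,0,0.001],0,0],[[0,0,0.001],0,0],[[0,0,0],0,0],[[0,0,0],0,0],[[0,0,0],0,0],[[0,0,0],0,0],[[0,0,0],0,0],[[0,0,0],0,0]]'; python3 - <<'E'
from m import *
p=optics.grab_frame('scene')
cv2.imwrite('pics/s6z.png',cv2.resize(cv2.cvtColor(p['image'],cv2.COLOR_RGB2BGR)[160:280,260:360],None,fx=5,fy=5,interpolation=cv2.INTER_CUBIC))
E
```

```text
time_s: 14.85
tool_pos: [0.6201, 0.0027, 0.0607]
tcp_rot: [180.0, -0.0, -0.0]
contact_force: [-2.4, 0.4, 6.6]
grip_width: -0.0
```

View pics/s6z.png

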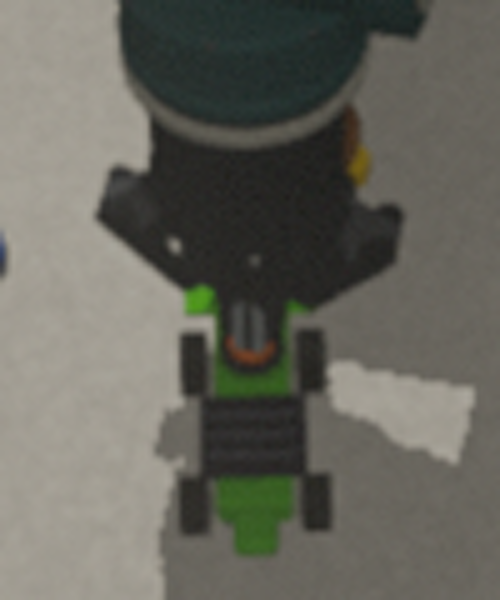

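```bash
python3 -m pendant '[[[0,0,-0.002],0,0],[[0,0,-0.008],0,0],[[0,0,-0.02],0,0],[[0,0,-0.04],0,0],[[0,0,-0.04],0,0],[[-0.01,0.02,0],0,0],[[-0.02,0.03,0],0,0],[[-0.02,0.03,0],0,0],[[-0.02,0.03,0],0,0],[[-0.02,0.03,0],0,0]]'; python3 -m pendant '[[[-0.02,0.03,0],0,0],[[-0.02,0.03,0],0,0],[[-0.015,0.03,0],0,0],[[-0.01,0.02,0],0,0],[[0,0,0],0,0],[[0,0,0],0,0],[[0,0,0],0,0],[[0,0,0],0,0],[[0,0,0],0,0],[[0,0,0],0,0]]'; python3 - <<'E'
from m import *
p=optics.grab_frame('scene')
hsv=cv2.cvtColor(p['image'],cv2.COLOR_RGB2HSV)[210:240,298:324]
m=(hsv[...,0]>5)&(hsv[...,0]<22)&(hsv[...,1]>170)
P=np.array([w(p,y+210,x+298) for y,x in zip(*np.where(m))]);print(len(P),np.percentile(P[:,2],[10,50,75,90]))
cv2.imwrite('pics/s7z.png',cv2.resize(cv2.cvtColor(p['image'],cv2.COLOR_RGB2BGR)[100:300,180:380],None,fx=3,fy=3,interpolation=cv2.INTER_CUBIC))
E
```

```text
time_s: 15.9
tool_pos: [0.529, -0.1382, 0.1706]
tcp_rot: [180.0, -0.0, 0.0]
contact_force: [-0.2, -0.9, -0.1]
grip_width: 0.001
time_s: 16.9
tool_pos: [0.4651, -0.2468, 0.1703]
tcp_rot: [-180.0, 0.0, 0.0]
contact_force: [-0.4, -0.3, -0.1]
grip_width: -0.003
61 [0.0521 0.0543 0.0551 0.0559]
```

View pics/s7z.png

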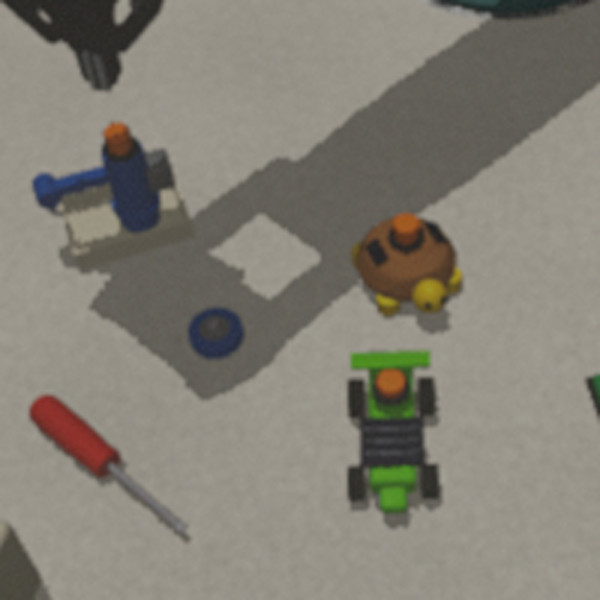

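```bash
python3 -m pendant '[[[-0.001,0.002,0.010],0,0],[[0,0,0.015],0,0],[[0,0,0.010],0,0],[[0,0,0.006],0,0],[[0,0,0.004],0,0],[[0,0,0.002],0,0],[[0,0,0.001],0,0],[[0,0,0.001],0,0],[[0,0,0],0,0],[[0,0,0],0,0]]'; python3 - <<'E'
from m import *
p=optics.grab_frame('scene')
cv2.imwrite('pics/s8z.png',cv2.resize(cv2.cvtColor(p['image'],cv2.COLOR_RGB2BGR)[90:210,160:280],None,fx=5,fy=5,interpolation=cv2.INTER_CUBIC))
E
```

```text
time_s: 17.95
tool_pos: [0.4639, -0.2493, 0.1215]
tcp_rot: [180.0, -0.0, -0.0]
contact_force: [-0.1, 1.2, 0.1]
grip_width: 0.001
```

View pics/s8z.png

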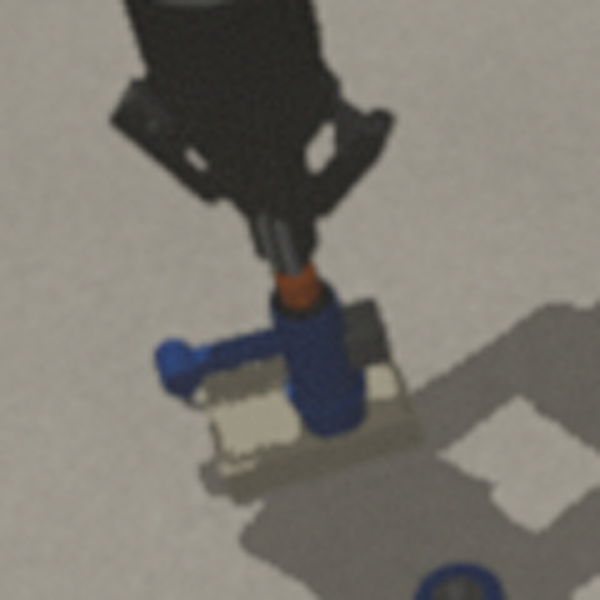

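Fingertip sits centred over the crane cap (crop ~(297, 275)), boom and motor well below. Pressing.

```bash
python3 -m pendant '[[[0,0,0.001],0,0],[[0,0,0.001],0,0],[[0,0,0.001],0,0],[[0,0,0.001],0,0],[[0,0,0.001],0,0],[[0,0,0.001],0,0],[[0,0,0.001],0,0],[[0,0,0.001],0,0],[[0,0,0.001],0,0],[[0,0,0.001],0,0]]'; python3 -m pendant '[[[0,0,0.001],0,0],[[0,0,0.001],0,0],[[0,0,0.001],0,0],[[0,0,0],0,0],[[0,0,0],0,0],[[0,0,0],0,0],[[0,0,0],0,0],[[0,0,0],0,0],[[0,0,0],0,0],[[0,0,0],0,0]]'
```

```text
time_s: 19.0
tool_pos: [0.4639, -0.2492, 0.1113]
tcp_rot: [180.0, -0.0, -0.0]
contact_force: [-0.8, 1.0, 2.6]
grip_width: -0.002
time_s: 20.0
tool_pos: [0.4639, -0.2492, 0.1083]
tcp_rot: [180.0, -0.0, -0.0]
contact_force: [-1.8, 0.2, 4.8]
grip_width: -0.001
```

```bash
python3 -m pendant '[[[0,0,0.001],0,0],[[0,0,0.001],0,0],[[0,0,0],0,0],[[0,0,0],0,0],[[0,0,0],0,0],[[0,0,0],0,0],[[0,0,0],0,0],[[0,0,0],0,0],[[0,0,0],0,0],[[0,0,0],0,0]]'; python3 -m pendant '[[[0,0,-0.002],0,0],[[0,0,-0.005],0,0],[[0,0,-0.01],0,0],[[0,0,-0.03],0,0],[[0,0,-0.04],0,0],[[0,0,-0.02],0,0],[[0,0.03,0],0,0],[[0,0.04,0],0,0],[[0,0.04,0],0,0],[[0,0.04,0],0,0]]';  python3 -m pendant '[[[0,0.04,0],0,0],[[0,0.04,0],0,0],[[0,0.02,0],0,0],[[0,0,0],0,0],[[0,0,0],0,0],[[0,0,0],0,0],[[0,0,0],0,0],[[0,0,0],0,0],[[0,0,0],0,0],[[0,0,0],0,0]]'; python3 - <<'E'
from m import *
p=caps()
cv2.imwrite('pics/t9z.png',cv2.resize(cv2.cvtColor(p['image'],cv2.COLOR_RGB2BGR)[140:300,130:480],None,fx=2.28,fy=2.28,interpolation=cv2.INTER_CUBIC))
for k in ['screwdriver','cell','wheel','spare_panel','car','cricket','crane','turtle']:
    for d in spotter.place_of(p,k)[:1]: print(k,d['position'])
p=optics.grab_frame('scene')
cv2.imwrite('pics/s9z.png',cv2.resize(cv2.cvtColor(p['image'],cv2.COLOR_RGB2BGR)[100:300,180:500],None,fx=2.4,fy=2.4,interpolation=cv2.INTER_CUBIC))
s=arm.state();print(s['time_s'],s['contact_force'],s['dq'])
E
```

```text
time_s: 21.0
tool_pos: [0.4639, -0.2493, 0.1065]
tcp_rot: [180.0, -0.0, -0.0]
contact_force: [-1.1, 0.4, 6.7]
grip_width: 0.002
time_s: 22.0
tool_pos: [0.4637, -0.4007, 0.2139]
tcp_rot: [180.0, -0.0, 0.0]
contact_force: [1.3, 1.6, 0.1]
grip_width: -0.001
time_s: 23.0
tool_pos: [0.4639, -0.499, 0.2134]
tcp_rot: [180.0, -0.0, 0.0]
contact_force: [-0.5, 0.2, 0.6]
grip_width: 0.001
cricket px [244.662  181.8592] bbox [178 240   9  10  71] plane [0.5096 0.2636 0.068 ] depth med [0.5092 0.2658 0.0589]
car px [191.6714 310.4286] bbox [306 187  10  10  70] plane [0.6189 0.0029 0.064 ] depth med [0.6198 0.0037 0.0545]
crane px [265.9149 437.3191] bbox [434 263   9   8  47] plane [ 0.4665 -0.2446  0.11  ] depth med [ 0.4662 -0.2468  0.1008]
turtle px [259.4533 317.9733] bbox [314 255   9  10  75] plane [ 0.4794 -0.0122  0.068 ] depth med [ 0.4803 -0.0123  0.067 ]
screwdriver [157.9, 394.6]
cell [212.7, 237.7]
wheel [218.4, 380.8]
spare_panel [169.1, 200.9]
car [180.8, 307.4]
cricket [242.1, 172.3]
crane [262.8, 430.5]
turtle [256.8, 320.8]
23.5 [ 1.0171  0.3424 -0.1838] [ 0.0676  0.0495 -0.0556  0.1075 -0.0261  0.0258]
```

View pics/t9z.png

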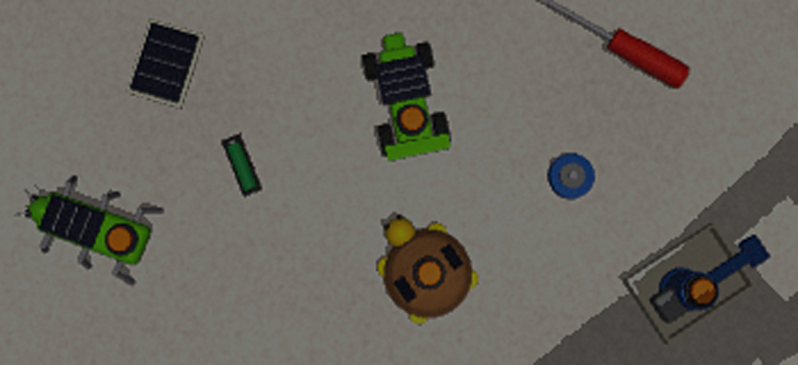

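View pics/s9z.png

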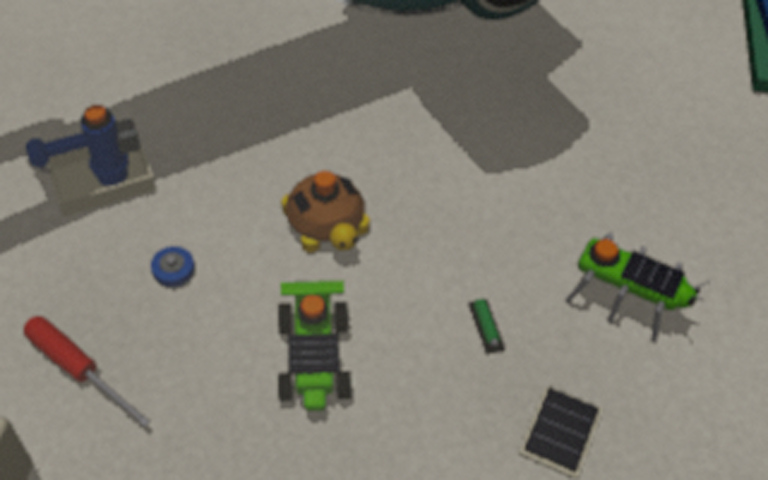

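The top view shows cap tops at 0.059 m (cricket), 0.0545 m (car) and 0.101 m (crane), each about 9 mm lower than when up. The turtle's cap is still at 0.067 m. All the models and loose things are where they began, and the arm is clear.

```bash
python3 -c "
from cell import arm
print(arm.finish_job())"
```

```text
the job is handed in; nothing more can be done
None
```

I pressed the caps down with the closed fingertips in the order cricket, car, crane. The turtle was left alone, and I handed the job in after about 23.5 s. No verdict is reported on hand-in.

- **Force:** the last wrist readings while pressing were 6.0 N on the cricket, 6.6 N on the car and 6.7 N on the crane. That is past the point where the switch is fully down, and well under the 20 N limit.
- **Caps:** the last top-camera check put the cap tops at 0.059, 0.0545 and 0.101 m. Each is about 9 mm lower than at the start. The turtle's cap is unchanged at 0.067 m.
- **Positions:** in the pictures, every model and loose thing stands where it began, and the arm is clear of everything.
- **Disagreements:** the networks' positions differed by a few pixels between shots, and some second guesses were wrong, so I used the cap colour and depth instead. In the scene picture the fingertip over the cricket appeared about 3 mm to one side of its expected place. This was too small to matter on a 22 mm cap, so I did not correct it.

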